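Push a board carrier home at the test station

TASK

Get the circuit-board carrier ready for testing: push it along the bench with the fingers until its long side lies flat against the aluminium fence and its end is right up against the black contact block with the brass pins. Only push it: do not lift or tip it up, leave the other things on the bench where they are, and finish with the hand clear.

Things in the scene. Friction and masses are not known exactly. Their poses are not given: they have to be found in the camera images.
- tray: Board carrier: loose grey tray, 100 mm along its x, 120 mm along y, 30 mm high, about 0.4 kg, a green circuit board under a flat clear cover in it (treat it as a solid box). Origin: centre of its underside, z up. Starts 40 to 110 mm off the fence on the robot's side, turned up to 20 degrees from it; its 120 mm +x side looks roughly at the fence. Slides under a few newtons.
- fence: Straight aluminium bar fixed to the bench, 20 mm along its x, 500 mm along its y, 40 mm high. Origin at the centre of its underside; y runs along the bar, x points away from the robot, so the face to push against is at x = -10 mm. Its yaw is up to about 11 degrees.
- contact_block: Black block fixed to the bench near the fence's left or right end, 60 mm along x, 40 mm along y, 40 mm high (44 mm with the grey strip on top), brass pins flush in its y faces (y = +20 and -20 mm). Origin: centre of its underside; axes as the fence's. Touches the fence's front, 210 mm from its middle. The carrier's 100 mm end goes against the face that looks to the fence's middle.
- ground_post: Steel round post, 32 mm across and 38 mm high, fixed to the bench near the other end of the fence, 210 mm from its middle and 40 mm in front of its centre line. Not part of the job. Origin at the centre of its underside.
- jar: Loose white jar, 44 mm across, 60 mm high, on the robot's side of the work to the left; must stay where it is. Origin at the centre of its underside.
- heatsink: Loose finned aluminium heat sink, 40 by 30 mm, 30 mm high, on the robot's side of the work to the right; must stay where it is. Origin at the centre of its underside.
- spool: Loose spool, 52 mm across, 40 mm high, standing to the right of the fence's right end; must stay where it is. Origin at the centre of its underside.
There are look-alikes about, which are no part of the job. Several things look just like the tray: the one meant starts farthest to the robot's left. What is shaped like the contact_block but blue or green is not meant.

How it is judged (in metres and radians):
At the end, for the whole second after the job is handed in: The carrier lies flat on the bench and at rest, its long side within 3 mm of the fence (measured at its middle) and square to it within 2 degrees (0.035 rad), and its end within 3 mm of the contact block's inner face (x of tray in the frame of fence between -0.063 and 0 m and y of tray in the frame of contact_block between -0.083 and 0.083 m and angle between the x axis of tray and the x axis of fence, either way round below 0.035 rad and height (world z) of tray below 0.004 m and angle between tray's own z axis and vertical below 0.04 rad and linear speed of tray below 0.01 m/s); the robot touches nothing.
It fails at once if the carrier is lifted more than 8 mm off the bench (height (world z) of tray above 0.008 m).
It fails at once if the carrier is tipped by more than 0.12 rad (angle between tray's own z axis and vertical above 0.12 rad).
It fails at once if the jar, heat sink or spool is moved by more than 15 mm or tipped (distance of any of jar, heatsink, spool from where it was at the start of the episode above 0.015 m or angle between any of jar, heatsink, spool's own z axis and vertical above 0.3 rad).
It also fails if it takes over 48 s, if anything falls off the work surface, if the arm or the gripper's body presses on something with over 40 N, if the wrist force passes 120 N, or if a joint passes its speed limit or range.

ROBOT

A 6-joint arm with a two-finger parallel gripper is mounted at the origin on the work surface. World frame = base frame: x ahead of the robot, y to its left, z up, the work surface at z = 0. Lengths are in mm, angles in rad, forces in N, time in s.
With the tool pointing down it reaches from about 275 to 750 mm from the base axis. Payload 10.2 kg.
Tool frame: the origin (TCP) lies between the finger pads; the fingertips stand 25 mm ahead of it and the grasp point (between the pads) lies 6 mm ahead of it; z points along the fingers, y is the line along which they close (so a half turn about z gives the same grasp; the last joint's range is limited). The gripper opens to 85 mm and grips with 20 to 120 N. Pads are 22 mm wide; open, the fingers measure 114 mm over their backs; the gripper's body (76 mm by 85 mm) begins 54 mm behind the grasp point. The pads swing forward as they close: fully open they stand 13 mm farther back than shut.
Start: joints at [0.943, 0.313, 1.498, -0, 1.331, -0.223], TCP at [206.776, 482.571, 256.294] pointing down, gripper open.
Joint ranges: [-2.94, 2.94], [-0.97, 2.17], [0.19, 2.56], [-1.23, 4.37], [0.02, 3.11], [-2.88, 2.88]. Speed limits (rad/s): [2.39, 2.39, 3.01, 3.14, 3.14, 3.14].

INTERFACE

Orientations are given as a unit quaternion [w, x, y, z].
In Python, from rig import ctrl, eyes, finish_job gives the robot as it stands.
- The arm moves only by the tool step_arm, never from a script. Its argument "increments" is a list of rows, each an object of numbers: "dx", "dy", "dz": the shift along the tool's x, y, z in units of 25 mm (1.0 is 25 mm); "wx", "wy", "wz": the turn, a rotation vector about the tool's x, y, z in units of 6 degrees (1.0 is 6 degrees). A call has 1 to 5 rows; each row shifts and turns the commanded pose from where the row before left it, along the tool's axes as they then stand; what a row does not reach is not made up. A row lasts 1/10 s, in which the tool goes at most 50 mm and 8.59 degrees, less where a joint would pass 70% of its speed; a pose out of reach is approached as far as the arm can. A call is refused whole if a number of a shift passes 1 or a number of a turn 1, either way. A call with a gripper value outside its range is refused whole. "fingers" is the finger opening in mm, from 0 to 85.4, set as the call begins (left out, the last holds). The fingers move at their own pace and stop on an object; "squeeze" is the grip in N (left out, the last holds). Time passes only in rows, so rows that do not move let the fingers close. It gives the time, the measured TCP pose, the force, the opening and the grip force at its end, in the units of the state.
- ctrl.sense(): the state, without advancing time (a new reading comes with each control period).
- eyes.capture(name): name is "side" or "top" or "wrist"; returns a dict with "frame" (480x640x3 uint8, blue, green, red), "fx", "fy", "cx", "cy" (pixels), "R" (3x3) and "t" (3): a world point X has camera coordinates R X + t; the wrist camera has in their place "tool_from_camera" (4x4, takes a point from camera to tool coordinates, whose origin is the TCP and whose axes are the flange's). Camera axes: x right, y down, z forward; pixel columns grow to the right and rows downward; lengths in mm; the calibration is good to about 2 mm. A picture is of the moment at which its call begins: read the wrist's pose just before it. There is no depth.
- finish_job(): hands the job in; it is judged then, once.
Trained networks look in the newest picture that a camera, given by its name, has taken for a name from the list of things; names that differ only in an ending like _2 or _b are one class to them, and where a whole thing is asked for, a point or a joint stands for the part that bears it (a point fixed in the world has none). Each returns a list of dicts, best first, with "p" (0 to 1); they miss things now and then, are a little off and sometimes report something else, mostly with a low value. They report only what shows in the picture. A call takes as long as a camera call. They do not tell look-alikes from the thing itself.
- eyes.cut_out(camera, label): "mask" (480x640 bool, what is visible of it).
- eyes.landmark_of(camera, label): "point" ([x, y, z] in mm, in the coordinates of the camera as it stood for that picture, good to about 4 mm: a listed point, or the origin of a listed thing).
The state is a dict: "time_s": time; "joints": joint angles; "dq": joint speeds; "tau": joint torques, N m; "eef_pos": TCP position; "ee_rot": TCP orientation; "force": force on the tool from outside, world axes, zero at the start; "wrist_torque": the same for the moment, N m; "grip_width": opening from 0.0 (shut) to 1.0 (fully open); "grip_force": force on a finger pad.
Only numpy, scipy, OpenCV 4.12 (cv2) and the standard library are available. Lean on these libraries where they do the work, as an engineer would, in place of code of your own. Each camera call takes 0.05 s, during which the arm holds its last target. There are 200 camera calls.

## Working session

There is one attempt and no reset: what is moved stays moved. The work goes in short steps, Python scripts to look and compute and a tool call to move; the robot and the scene stay as the last step left them, time stands still between calls to the robot, and variables do not carry over. Pictures are saved under pics/ and viewed, at most 10 in all, crops included, and the job is handed in when it is done.

Besides the shell and the picture viewer there is one more tool, called after "Emit:" as name([rows], argument=value, ...), one row to a line, values as JSON. step_arm: Moves the arm, as the interface text tells. Its arguments: {"type":"object","properties":{"increments":{"type":"array"},"fingers":{"type":"number"},"squeeze":{"type":"number"}},"required":["increments"]}

```bash
ls; mkdir -p pics; cat > h.py <<'E'
import numpy as np,cv2
from rig import ctrl,eyes,finish_job
def w(c,p): return np.array(c["R"]).T@(np.array(p)-np.array(c["t"]))
def px2w(c,uv,z):
    R=np.array(c["R"]);t=np.array(c["t"]);d=R.T@np.array([(uv[0]-c["cx"])/c["fx"],(uv[1]-c["cy"])/c["fy"],1.]);o=-R.T@t
    return o+d*(z-o[2])/d[2]
E
python3 - <<'E'
from h import *
s=ctrl.sense();print(s["eef_pos"],s["ee_rot"],s["time_s"])
for n in("top","side"):
    c=eyes.capture(n);cv2.imwrite(f"pics/{n}0.png",c["frame"]);print(n,-np.array(c["R"]).T@np.array(c["t"]))
    for l in("tray","fence","contact_block","ground_post","jar","heatsink","spool"):
        print(l,[(np.round(w(c,d["point"])).tolist(),round(d["p"],2)) for d in eyes.landmark_of(n,l)])
E
```

```text
pics
[206.64665598 482.35387642 255.72857122] [-2.74116613e-04  2.01034822e-01  9.79583863e-01 -6.17259026e-04] 0.0
top [ 433.23352044 -101.17842824 1050.82037124]
tray [([777.0, -353.0, -1.0], 0.97), ([524.0, 30.0, -0.0], 0.94), ([586.0, -464.0, 1.0], 0.61), ([462.0, 266.0, 0.0], 0.25)]
fence [([666.0, 9.0, 1.0], 0.74)]
contact_block [([791.0, -195.0, 1.0], 0.7), ([593.0, -193.0, -0.0], 0.65), ([625.0, -315.0, 1.0], 0.57)]
ground_post [([663.0, 224.0, 1.0], 0.69)]
jar [([462.0, 268.0, 2.0], 0.73)]
heatsink [([396.0, -198.0, -1.0], 0.89)]
spool []
side [ 160.10900252 -835.38858659  870.54074703]
tray [([522.0, 34.0, -2.0], 0.79), ([589.0, -464.0, 3.0], 0.73), ([776.0, -356.0, -0.0], 0.59)]
fence [([670.0, 10.0, -1.0], 0.81), ([400.0, -196.0, -0.0], 0.43)]
contact_block [([628.0, -318.0, -1.0], 0.84), ([656.0, 220.0, 1.0], 0.74), ([793.0, -190.0, 4.0], 0.67), ([593.0, -192.0, -5.0], 0.58)]
ground_post [([658.0, 221.0, 2.0], 0.53), ([401.0, -199.0, 1.0], 0.28)]
jar [([464.0, 264.0, 4.0], 0.91)]
heatsink [([397.0, -197.0, 1.0], 0.77)]
spool [([512.0, -277.0, 0.0], 0.88), ([460.0, 266.0, 5.0], 0.23)]
```

View pics/top0.png

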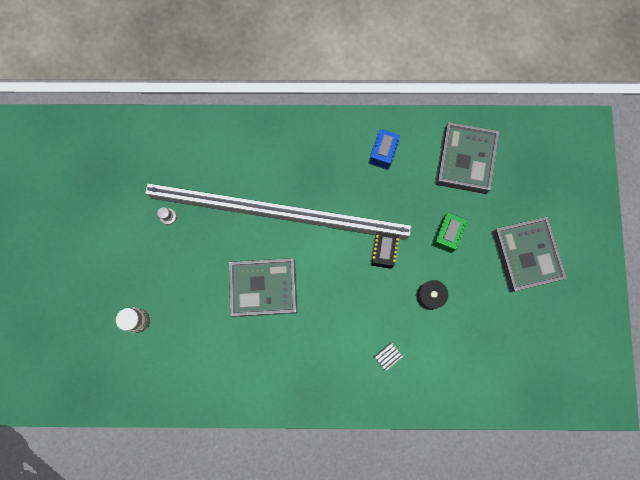

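View pics/side0.png

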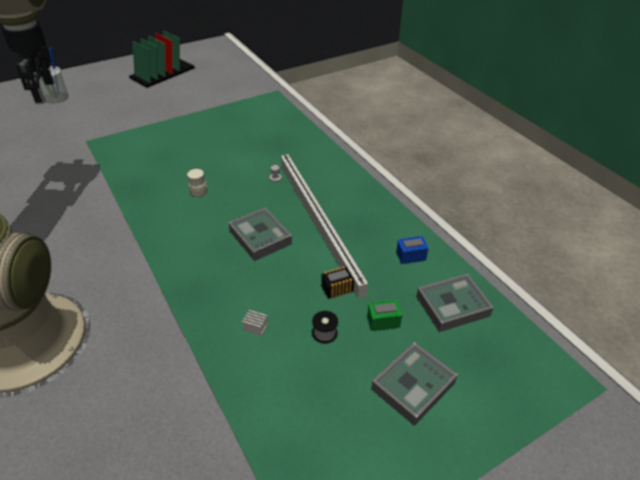

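The top view shows three grey trays, at (263,288), (469,157) and (531,254). The one at (263,288) is farthest to the robot's left, on the robot's side of the fence, so it fits. The contact block is the black one at (386,248), and the blue (385,148) and green (451,231) ones are decoys. I'll fit poses by box silhouette and confirm with a crop.

```bash
cat >> h.py <<'E'
from scipy.optimize import minimize
def hull(c,p,s,img=8):
    x,y,a=p;sx,sy,sz=s
    P=np.array([[i*sx/2,j*sy/2,k*sz] for i in(-1,1) for j in(-1,1) for k in(0,1)],float)
    ca,sa=np.cos(a),np.sin(a);P[:,:2]=P[:,:2]@np.array([[ca,sa],[-sa,ca]])+[x,y]
    q=(np.array(c["R"])@P.T).T+np.array(c["t"]);uv=q[:,:2]/q[:,2:]*[c["fx"],c["fy"]]+[c["cx"],c["cy"]]
    m=np.zeros((480,640),np.uint8);cv2.fillConvexPoly(m,cv2.convexHull(np.round(uv*16).astype(np.int32)).reshape(-1,1,2),255,cv2.LINE_AA,4)
    return m/255.
def fit(cs,ms,p0,s):
    f=lambda p:sum(np.abs(hull(c,p,s)-m).sum() for c,m in zip(cs,ms))
    r=min((minimize(f,np.array(p0)+[0,0,d],method="Nelder-Mead",options=dict(initial_simplex=np.array(p0)+[0,0,d]+np.array([[0,0,0],[8,0,0],[0,8,0],[0,0,.08]]),xatol=.01,fatol=.1)) for d in(-.1,0,.1)),key=lambda r:r.fun)
    return r.x,r.fun/sum(m.sum() for m in ms)
def pick(c,name,l,xy):
    b=[]
    for d in eyes.cut_out(name,l):
        v,u=np.nonzero(d["mask"]);q=px2w(c,(u.mean(),v.mean()),20);b.append((np.hypot(*(q[:2]-xy)),d["mask"]))
    b=[t for t in b if t[0]<60];return min(b,key=lambda t:t[0])[1].astype(float) if b else None
def find(l,xy,a,s,names=("top","side")):
    cs=[];ms=[]
    for n in names:
        c=eyes.capture(n);m=pick(c,n,l,np.array(xy))
        if m is not None: cs.append(c);ms.append(m)
    for c,m in zip(cs,ms): print(l,"single",*[np.round(v,3) for v in fit([c],[m],[*xy,a],s)])
    return fit(cs,ms,[*xy,a],s)
T=(100,120,30)
E
python3 - <<'E'
from h import *
print(find("tray",(524,30),0,T))
print(find("fence",(667,10),-.1,(20,500,40)))
print(find("contact_block",(594,-193),-.1,(60,40,42)))
c=eyes.capture("top");cv2.imwrite("pics/crop1.png",cv2.resize(c["frame"][170:340,110:430],None,fx=2.4,fy=2.4,interpolation=2))
E
```

```text
tray single [5.22511e+02 3.31280e+01 7.20000e-02] 0.051
(array([5.22511450e+02, 3.31277040e+01, 7.20550859e-02]), np.float64(0.05137330048362077))
fence single [ 6.65649e+02  7.79400e+00 -1.58000e-01] 0.094
fence single [ 6.68957e+02  1.07200e+01 -1.62000e-01] 0.196
(array([ 6.65955689e+02,  7.42078532e+00, -1.59160339e-01]), np.float64(0.14372215159803278))
contact_block single [ 5.93305e+02 -1.92992e+02 -1.77000e-01] 0.107
contact_block single [ 5.94875e+02 -1.92105e+02 -1.76000e-01] 0.062
(array([ 5.93861359e+02, -1.92714854e+02, -1.81670284e-01]), np.float64(0.08745833620669838))
```

View pics/crop1.png

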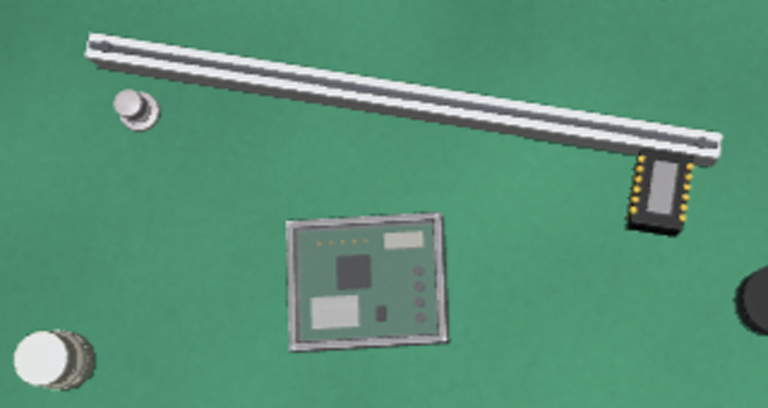

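The crop confirms the target: grey tray in front of the fence, at crop (367,283), with the black block with brass pins at crop (660,190). The fence, block and tray fits agree with the given 210 and 40 mm offsets. The tray needs to move about +85 mm along fence x and -133 mm along fence y, and turn by -13°. I'll start by turning and lowering.

Emit:
step_arm([
  {"dz": 1,"wz": -0.91},
  {"dz": 1,"wz": -0.91},
  {"dz": 1,"wz": -0.91},
  {"dz": 1,"wz": -0.91},
  {"dz": 1,"wz": -0.91},
], fingers=70)

```text
invalid input at $.increments[0]: expected keys dx, dy, dz, wx, wy, wz
```

```bash
cat >> h.py <<'E'
from scipy.spatial.transform import Rotation as Ro
F=(666.,7.4,-.159)
def f2w(x,y,F=F): c,s=np.cos(F[2]),np.sin(F[2]);return F[0]+x*c-y*s,F[1]+x*s+y*c
def w2f(x,y,F=F): c,s=np.cos(F[2]),np.sin(F[2]);x-=F[0];y-=F[1];return x*c+y*s,-x*s+y*c
def go(x,y,z,ydeg):
    s=ctrl.sense();q=s["ee_rot"];R=Ro.from_quat([q[1],q[2],q[3],q[0]]).as_matrix()
    a=np.degrees(np.arctan2(R[1,1],R[0,1]))
    print("t",s["time_s"],"pos",np.round(s["eef_pos"],1),"yang",round(a,2),"tilt",np.round(R[:,2],3),"F",np.round(s["force"],1))
    d=(ydeg-a+180)%360-180
    print("units now-axes",np.round(R.T@(np.array([x,y,z])-s["eef_pos"])/25,2),"wz",round(-d/6,2),"j6",round(s["joints"][5],2))
E
python3 -c "
from h import *
go(437.7,27,130,94.1)"
```

```text
t 1.45 pos [206.8 482.6 256.3] yang 66.81 tilt [-0. -0. -1.] F [-0.4  0.2 -0.2]
units now-axes [-15.67 -13.11   5.05] wz -4.55 j6 -0.22
```

Emit:
step_arm([
  {"dx": 0,"dy": 0,"dz": 1,"wx": 0,"wy": 0,"wz": -0.91},
  {"dx": 0,"dy": 0,"dz": 1,"wx": 0,"wy": 0,"wz": -0.91},
  {"dx": 0,"dy": 0,"dz": 1,"wx": 0,"wy": 0,"wz": -0.91},
  {"dx": 0,"dy": 0,"dz": 1,"wx": 0,"wy": 0,"wz": -0.91},
  {"dx": 0,"dy": 0,"dz": 1,"wx": 0,"wy": 0,"wz": -0.91},
], fingers=70)

```text
time_s: 1.95
eef_pos: [206.8, 482.6, 130.4]
ee_rot: [0.0, -0.038, 0.999, 0.0]
force: [0.4, 0.2, 0.0]
grip_width: 0.819
grip_force: 0.0
```

Emit:
step_arm([
  {"dx": -0.4,"dy": -0.94,"dz": 0,"wx": 0,"wy": 0,"wz": 0},
  {"dx": -0.4,"dy": -0.94,"dz": 0,"wx": 0,"wy": 0,"wz": 0},
  {"dx": -0.4,"dy": -0.94,"dz": 0,"wx": 0,"wy": 0,"wz": 0},
  {"dx": -0.4,"dy": -0.94,"dz": 0,"wx": 0,"wy": 0,"wz": 0},
  {"dx": -0.4,"dy": -0.94,"dz": 0,"wx": 0,"wy": 0,"wz": 0},
])

```text
time_s: 2.45
eef_pos: [265.5, 368.1, 131.4]
ee_rot: [0.0, -0.036, 0.999, 0.0]
force: [1.4, -0.3, -0.4]
grip_width: 0.82
grip_force: 0.0
```

```bash
python3 -c "
from h import *
go(437.7,27,130,94.1)"
```

```text
t 2.45 pos [265.5 368.1 131.4] yang 94.12 tilt [ 0.  0. -1.] F [ 1.4 -0.3 -0.4]
units now-axes [ -5.89 -14.1    0.05] wz 0.0 j6 -0.96
```

Emit:
step_arm([
  {"dx": -0.39,"dy": -0.94,"dz": 0,"wx": 0,"wy": 0,"wz": 0},
  {"dx": -0.39,"dy": -0.94,"dz": 0,"wx": 0,"wy": 0,"wz": 0},
  {"dx": -0.39,"dy": -0.94,"dz": 0,"wx": 0,"wy": 0,"wz": 0},
  {"dx": -0.39,"dy": -0.94,"dz": 0,"wx": 0,"wy": 0,"wz": 0},
  {"dx": -0.39,"dy": -0.94,"dz": 0,"wx": 0,"wy": 0,"wz": 0},
])

```text
time_s: 2.95
eef_pos: [322.6, 254.3, 131.5]
ee_rot: [0.0, -0.036, 0.999, 0.0]
force: [0.7, 0.0, -0.5]
grip_width: 0.819
grip_force: 0.0
```

Emit:
step_arm([
  {"dx": -0.39,"dy": -0.94,"dz": 0,"wx": 0,"wy": 0,"wz": 0},
  {"dx": -0.39,"dy": -0.94,"dz": 0,"wx": 0,"wy": 0,"wz": 0},
  {"dx": -0.39,"dy": -0.94,"dz": 0,"wx": 0,"wy": 0,"wz": 0},
  {"dx": -0.39,"dy": -0.94,"dz": 0,"wx": 0,"wy": 0,"wz": 0},
  {"dx": -0.39,"dy": -0.94,"dz": 0,"wx": 0,"wy": 0,"wz": 0},
])

```text
time_s: 3.45
eef_pos: [379.6, 140.6, 131.4]
ee_rot: [0.0, -0.036, 0.999, 0.0]
force: [0.9, -0.6, 0.7]
grip_width: 0.823
grip_force: 0.0
```

Emit:
step_arm([
  {"dx": -0.39,"dy": -0.94,"dz": 0,"wx": 0,"wy": 0,"wz": 0},
  {"dx": -0.39,"dy": -0.94,"dz": 0,"wx": 0,"wy": 0,"wz": 0},
  {"dx": -0.39,"dy": -0.94,"dz": 0,"wx": 0,"wy": 0,"wz": 0},
  {"dx": -0.39,"dy": -0.94,"dz": 0,"wx": 0,"wy": 0,"wz": 0},
  {"dx": -0.39,"dy": -0.94,"dz": 0,"wx": 0,"wy": 0,"wz": 0},
])

```text
time_s: 3.95
eef_pos: [436.6, 26.8, 131.4]
ee_rot: [0.0, -0.036, 0.999, -0.0]
force: [0.1, 0.4, -0.1]
grip_width: 0.824
grip_force: 0.0
```

Emit:
step_arm([
  {"dx": 0,"dy": 0,"dz": 0.9,"wx": 0,"wy": 0,"wz": 0},
  {"dx": 0,"dy": 0,"dz": 0.9,"wx": 0,"wy": 0,"wz": 0},
  {"dx": 0,"dy": 0,"dz": 0.9,"wx": 0,"wy": 0,"wz": 0},
  {"dx": 0,"dy": 0,"dz": 0.7,"wx": 0,"wy": 0,"wz": 0},
  {"dx": 0,"dy": 0,"dz": 0.2,"wx": 0,"wy": 0,"wz": 0},
])

```text
time_s: 4.45
eef_pos: [435.5, 27.9, 40.0]
ee_rot: [-0.001, -0.036, 0.999, 0.0]
force: [0.8, 0.4, 0.7]
grip_width: 0.817
grip_force: 0.0
```

```bash
python3 -c "
from h import *
go(437.7,27,38,94.1)
c=eyes.capture('side');cv2.imwrite('pics/s1.png',cv2.resize(c['frame'][120:340,140:400],None,fx=2.5,fy=2.5,interpolation=2))"
```

```text
t 4.45 pos [435.5  27.9  40. ] yang 94.1 tilt [-0.003  0.001 -1.   ] F [0.8 0.4 0.7]
units now-axes [-0.09 -0.04  0.08] wz 0.0 j6 -1.85
```

View pics/s1.png

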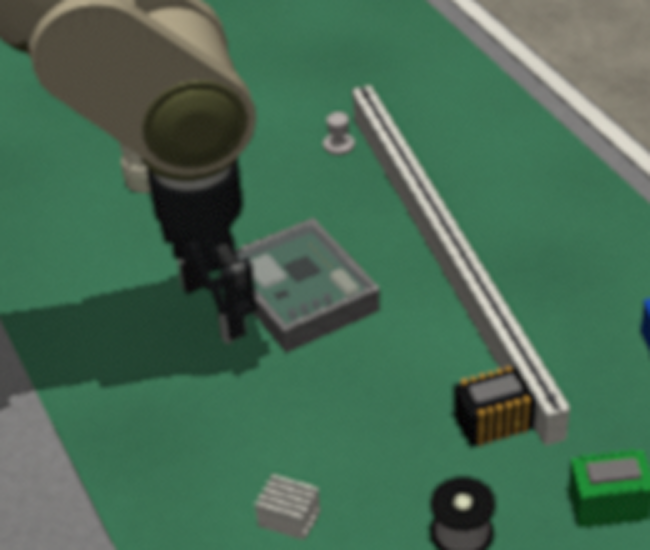

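The fingers hang low on the robot's side of the tray, with the tips at crop (232,338). The tray corner is at crop (288,348) and nothing else is near. I'll lower slightly, close the gap and push, turning to match the fence.

Emit:
step_arm([
  {"dx": 0,"dy": 0,"dz": 0.2,"wx": 0,"wy": 0,"wz": 0},
  {"dx": -0.4,"dy": 0,"dz": 0,"wx": 0,"wy": 0,"wz": 0},
  {"dx": -0.4,"dy": 0,"dz": 0,"wx": 0,"wy": 0,"wz": 0},
  {"dx": -0.3,"dy": 0,"dz": 0,"wx": 0,"wy": 0,"wz": 0.1},
  {"dx": -0.3,"dy": 0,"dz": 0,"wx": 0,"wy": 0,"wz": 0.2},
])

```text
time_s: 5.0
eef_pos: [470.8, 30.6, 36.4]
ee_rot: [-0.002, -0.02, 1.0, 0.0]
force: [-8.4, 0.4, 7.7]
grip_width: 0.819
grip_force: 4.2
```

Emit:
step_arm([
  {"dx": -0.3,"dy": 0,"dz": 0,"wx": 0,"wy": 0,"wz": 0.25},
  {"dx": -0.3,"dy": 0,"dz": 0,"wx": 0,"wy": 0,"wz": 0.25},
  {"dx": -0.3,"dy": 0,"dz": 0,"wx": 0,"wy": 0,"wz": 0.25},
  {"dx": -0.3,"dy": 0,"dz": 0,"wx": 0,"wy": 0,"wz": 0.25},
  {"dx": -0.3,"dy": 0,"dz": 0,"wx": 0,"wy": 0,"wz": 0.25},
])

```text
time_s: 5.5
eef_pos: [508.2, 30.4, 36.4]
ee_rot: [-0.002, 0.046, 0.999, 0.0]
force: [-6.6, 2.0, 5.4]
grip_width: 0.815
grip_force: 3.5
```

```bash
python3 -c "
from h import *
go(*f2w(-121,-10),35,80.9)
p,e=find('tray',(555,25),-.1,T);print(p,e,w2f(*p[:2]),p[2]-F[2],w2f(*ctrl.sense()['eef_pos'][:2]))"
```

```text
t 5.5 pos [508.2  30.4  36.4] yang 84.75 tilt [-0.003  0.001 -1.   ] F [-6.6  2.   5.4]
units now-axes [-1.51 -0.41  0.05] wz 0.64 j6 -1.65
tray single [ 5.77651e+02  2.31450e+01 -7.30000e-02] 1.476
tray single [ 5.83672e+02  2.00150e+01 -4.08000e-01] 0.306
[ 5.72873640e+02  2.45985406e+01 -1.25419008e-01] 0.8867825825147717 (np.float64(-94.67473435785678), np.float64(2.236819703821716)) 0.03358099198335604 (np.float64(-158.53525477864582), np.float64(-2.7104673921607514))
```

Emit:
step_arm([
  {"dx": -0.25,"dy": 0,"dz": -0.04,"wx": 0,"wy": 0,"wz": 0.16},
  {"dx": -0.25,"dy": 0,"dz": -0.04,"wx": 0,"wy": 0,"wz": 0.16},
  {"dx": -0.25,"dy": 0,"dz": 0,"wx": 0,"wy": 0,"wz": 0.16},
  {"dx": -0.25,"dy": 0,"dz": 0,"wx": 0,"wy": 0,"wz": 0.16},
  {"dx": -0.2,"dy": 0,"dz": 0,"wx": 0,"wy": 0,"wz": 0},
])

```text
time_s: 6.2
eef_pos: [538.7, 26.1, 38.3]
ee_rot: [-0.0, 0.079, 0.997, -0.0]
force: [-5.8, 0.7, 3.8]
grip_width: 0.822
grip_force: 2.8
```

Emit:
step_arm([
  {"dx": -0.1,"dy": 0,"dz": 0,"wx": 0,"wy": 0,"wz": 0},
  {"dx": -0.1,"dy": 0,"dz": 0,"wx": 0,"wy": 0,"wz": 0},
])

```text
time_s: 6.4
eef_pos: [543.2, 25.3, 38.3]
ee_rot: [-0.0, 0.079, 0.997, 0.0]
force: [-4.9, 0.4, 3.9]
grip_width: 0.818
grip_force: 3.0
```

```bash
python3 -c "
from h import *
go(*f2w(-121,-10),35,80.9)
print(w2f(*ctrl.sense()['eef_pos'][:2]))
c=eyes.capture('top');cv2.imwrite('pics/t2.png',cv2.resize(c['frame'][170:340,110:430],None,fx=2.4,fy=2.4,interpolation=2))"
```

```text
t 6.4 pos [543.2  25.3  38.3] yang 80.97 tilt [-0.001  0.    -1.   ] F [-4.9  0.4  3.9]
units now-axes [-0.12 -0.33  0.13] wz 0.01 j6 -1.58
(np.float64(-124.11628965349234), np.float64(-1.7297070331610698))
```

View pics/t2.png

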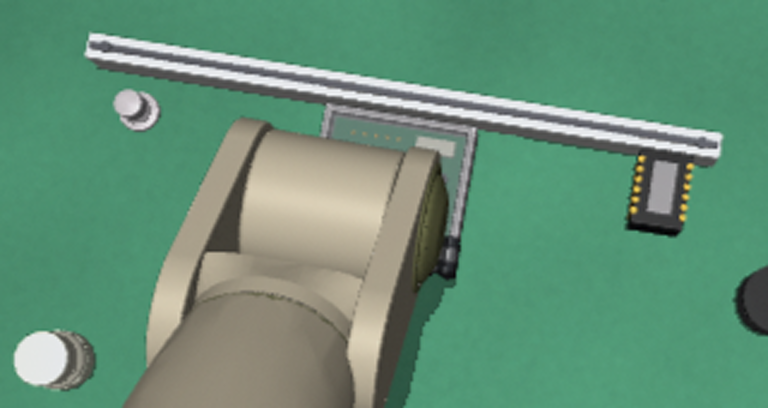

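The tray is nearly against the fence and close to parallel: its top edge runs from crop (328,105) to (475,130). I'll press on gently until the force rises.

Emit:
step_arm([
  {"dx": -0.1,"dy": 0,"dz": 0,"wx": 0,"wy": 0,"wz": 0},
  {"dx": -0.1,"dy": 0,"dz": 0,"wx": 0,"wy": 0,"wz": 0},
])

```text
time_s: 6.65
eef_pos: [547.1, 24.8, 38.1]
ee_rot: [-0.002, 0.079, 0.997, 0.0]
force: [-17.8, 1.6, 15.1]
grip_width: 0.821
grip_force: 9.2
```

Emit:
step_arm([
  {"dx": -0.06,"dy": 0,"dz": 0,"wx": 0,"wy": 0,"wz": 0},
  {"dx": 0,"dy": 0,"dz": 0,"wx": 0,"wy": 0,"wz": 0},
])

```text
time_s: 6.85
eef_pos: [547.1, 24.9, 38.1]
ee_rot: [-0.004, 0.079, 0.997, 0.0]
force: [-19.1, 1.8, 13.8]
grip_width: 0.822
grip_force: 9.6
```

Emit:
step_arm([
  {"dx": 0.4,"dy": 0,"dz": 0,"wx": 0,"wy": 0,"wz": 0},
  {"dx": 1,"dy": 0,"dz": 0,"wx": 0,"wy": 0,"wz": 0},
  {"dx": 1,"dy": 0.5,"dz": -1,"wx": 0,"wy": 0,"wz": 0},
  {"dx": 0.5,"dy": 1,"dz": -1,"wx": 0,"wy": 0,"wz": 0},
  {"dx": 0,"dy": 1,"dz": -1,"wx": 0,"wy": 0,"wz": 0},
])

```text
time_s: 7.35
eef_pos: [487.4, 98.1, 114.5]
ee_rot: [0.001, 0.079, 0.997, 0.0]
force: [0.3, -0.2, 0.4]
grip_width: 0.821
grip_force: 0.0
```

Emit:
step_arm([
  {"dx": 0,"dy": 1,"dz": 0,"wx": 0,"wy": 0,"wz": 0},
  {"dx": 0,"dy": 1,"dz": 0,"wx": 0,"wy": 0,"wz": 0},
  {"dx": 0,"dy": 1,"dz": 0,"wx": 0,"wy": 0,"wz": 0},
  {"dx": 0,"dy": 1,"dz": 0,"wx": 0,"wy": 0,"wz": 0},
])

```text
time_s: 7.75
eef_pos: [504.6, 197.3, 113.8]
ee_rot: [0.001, 0.079, 0.997, 0.0]
force: [1.0, 0.3, 0.2]
grip_width: 0.817
grip_force: 0.0
```

```bash
python3 -c "
from h import *
p,e=find('tray',(606,18),-.16,T);print(p,e,w2f(*p[:2]),p[2]-F[2])
X=f2w(-60,110);print(X);go(*X,110,170.9);go(*X,110,-9.1)
c=eyes.capture('top');cv2.imwrite('pics/t3.png',cv2.resize(c['frame'][170:340,110:430],None,fx=2.4,fy=2.4,interpolation=2))"
```

```text
tray single [ 6.06115e+02  1.56570e+01 -1.46000e-01] 0.071
tray single [ 6.08639e+02  1.91300e+01 -1.66000e-01] 0.074
[ 6.07216709e+02  1.67748137e+01 -1.71617809e-01] 0.07438423289816479 (np.float64(-59.52612742535032), np.float64(-0.05065048290046725)) -0.012617809463239121
(np.float64(624.173232505469), np.float64(125.51232586380831))
t 7.95 pos [504.  196.2 113.4] yang 81.01 tilt [ 0.001 -0.    -1.   ] F [-1.3 -0.4 -0.8]
units now-axes [-5.19 -2.04  0.14] wz -14.98 j6 -1.26
t 7.95 pos [504.  196.2 113.4] yang 81.01 tilt [ 0.001 -0.    -1.   ] F [-1.3 -0.4 -0.8]
units now-axes [-5.19 -2.04  0.14] wz 15.02 j6 -1.26
```

View pics/t3.png

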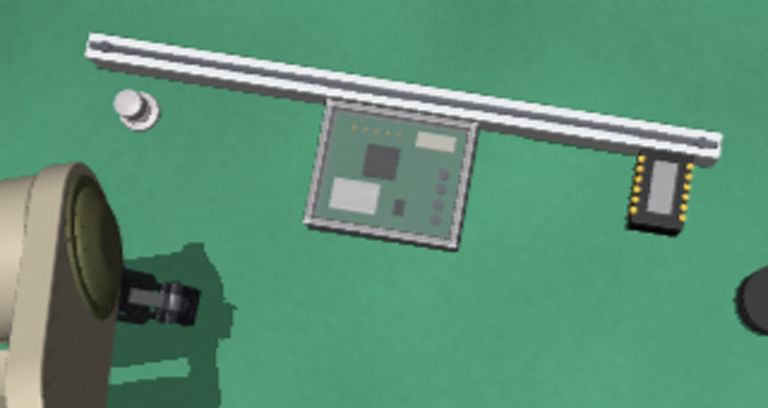

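The tray now lies flush along the fence, from crop (330,102) to (478,125), at fence y of about 0. Its +y end is free, so I'll turn the hand 90° and move to that end.

Emit:
step_arm([
  {"dx": 0,"dy": 0,"dz": 0,"wx": 0,"wy": 0,"wz": 1},
  {"dx": 0,"dy": 0,"dz": 0,"wx": 0,"wy": 0,"wz": 1},
  {"dx": 0,"dy": 0,"dz": 0,"wx": 0,"wy": 0,"wz": 1},
  {"dx": 0,"dy": 0,"dz": 0,"wx": 0,"wy": 0,"wz": 1},
  {"dx": 0,"dy": 0,"dz": 0,"wx": 0,"wy": 0,"wz": 1},
], fingers=50)

```text
time_s: 8.5
eef_pos: [503.9, 195.1, 113.5]
ee_rot: [0.0, 0.337, 0.942, 0.0]
force: [-0.1, 0.6, 0.5]
grip_width: 0.587
grip_force: 0.0
```

Emit:
step_arm([
  {"dx": 0,"dy": 0,"dz": 0,"wx": 0,"wy": 0,"wz": 1},
  {"dx": 0,"dy": 0,"dz": 0,"wx": 0,"wy": 0,"wz": 1},
  {"dx": 0,"dy": 0,"dz": 0,"wx": 0,"wy": 0,"wz": 1},
  {"dx": 0,"dy": 0,"dz": 0,"wx": 0,"wy": 0,"wz": 1},
  {"dx": 0,"dy": 0,"dz": 0,"wx": 0,"wy": 0,"wz": 1},
])

```text
time_s: 9.0
eef_pos: [503.9, 195.1, 113.5]
ee_rot: [0.0, 0.569, 0.822, 0.0]
force: [0.5, -0.5, 0.7]
grip_width: 0.585
grip_force: 0.0
```

Emit:
step_arm([
  {"dx": 0,"dy": 0,"dz": 0,"wx": 0,"wy": 0,"wz": 1},
  {"dx": 0,"dy": 0,"dz": 0,"wx": 0,"wy": 0,"wz": 1},
  {"dx": 0,"dy": 0,"dz": 0,"wx": 0,"wy": 0,"wz": 1},
  {"dx": 0,"dy": 0,"dz": 0,"wx": 0,"wy": 0,"wz": 1},
  {"dx": 0,"dy": 0,"dz": 0,"wx": 0,"wy": 0,"wz": 1},
])

```text
time_s: 9.5
eef_pos: [503.9, 195.1, 113.4]
ee_rot: [0.0, 0.762, 0.647, 0.0]
force: [0.7, -0.3, 0.0]
grip_width: 0.586
grip_force: 0.0
```

Emit:
step_arm([
  {"dx": -0.5,"dy": 1,"dz": 0,"wx": 0,"wy": 0,"wz": 0},
  {"dx": -0.5,"dy": 1,"dz": 0,"wx": 0,"wy": 0,"wz": 0},
  {"dx": -0.5,"dy": 1,"dz": 0,"wx": 0,"wy": 0,"wz": 0},
  {"dx": -0.5,"dy": 1,"dz": 0,"wx": 0,"wy": 0,"wz": 0},
  {"dx": -0.6,"dy": 1,"dz": 0,"wx": 0,"wy": 0,"wz": 0},
])

```text
time_s: 10.0
eef_pos: [617.8, 110.5, 113.4]
ee_rot: [0.0, 0.761, 0.649, 0.0]
force: [-0.4, 0.6, 1.2]
grip_width: 0.586
grip_force: 0.0
```

```bash
python3 -c "
from h import *
go(*f2w(-62,95),38,-9.1)"
```

```text
t 10.0 pos [617.8 110.5 113.4] yang -9.1 tilt [ 0.001 -0.    -1.   ] F [-0.4  0.6  1.2]
units now-axes [0.03 0.07 3.02] wz 0.0 j6 0.15
```

Emit:
step_arm([
  {"dx": 0,"dy": 0,"dz": 0.8,"wx": 0,"wy": 0,"wz": 0},
  {"dx": 0,"dy": 0,"dz": 0.8,"wx": 0,"wy": 0,"wz": 0},
  {"dx": 0,"dy": 0,"dz": 0.8,"wx": 0,"wy": 0,"wz": 0},
  {"dx": 0,"dy": 0,"dz": 0.4,"wx": 0,"wy": 0,"wz": 0},
  {"dx": 0,"dy": 0,"dz": 0.1,"wx": 0,"wy": 0,"wz": 0},
])

```text
time_s: 10.5
eef_pos: [616.5, 111.6, 39.9]
ee_rot: [-0.0, 0.761, 0.649, -0.001]
force: [0.6, 0.7, -0.2]
grip_width: 0.589
grip_force: 0.0
```

Emit:
step_arm([
  {"dx": -0.4,"dy": 0,"dz": 0,"wx": 0,"wy": 0,"wz": 0},
  {"dx": -0.4,"dy": 0,"dz": 0,"wx": 0,"wy": 0,"wz": 0},
  {"dx": -0.3,"dy": 0,"dz": 0,"wx": 0,"wy": 0,"wz": 0},
  {"dx": -0.3,"dy": 0,"dz": 0,"wx": 0,"wy": 0,"wz": 0},
  {"dx": -0.3,"dy": 0,"dz": 0,"wx": 0,"wy": 0,"wz": 0},
])

```text
time_s: 11.0
eef_pos: [610.6, 70.3, 41.8]
ee_rot: [0.0, 0.761, 0.649, 0.001]
force: [1.0, 6.7, 3.0]
grip_width: 0.586
grip_force: 3.0
```

```bash
python3 -c "
from h import *
go(*f2w(-62,-59),40,-9.1)
c=eyes.capture('side');cv2.imwrite('pics/s4.png',cv2.resize(c['frame'][120:340,160:420],None,fx=2.5,fy=2.5,interpolation=2))"
```

```text
t 11.0 pos [610.6  70.3  41.8] yang -9.05 tilt [ 0.002  0.001 -1.   ] F [1.  6.7 3. ]
units now-axes [-4.49  0.1   0.06] wz 0.01 j6 0.08
```

View pics/s4.png

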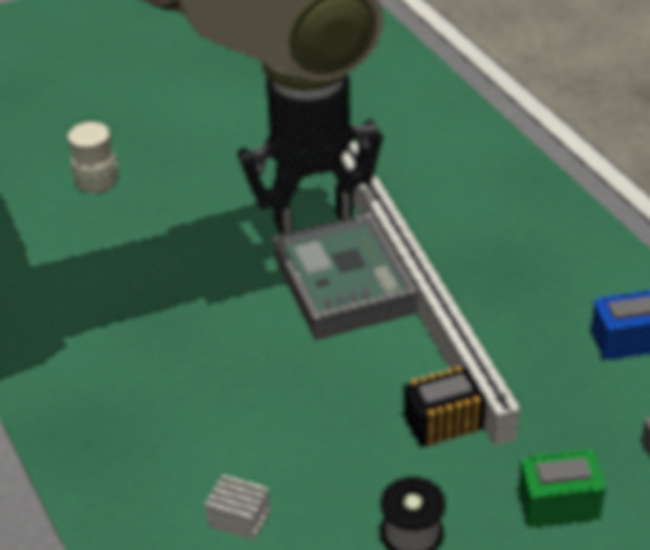

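Both fingers bear on the tray's left end, at crop (285,220) and (348,205), and the tray is flat along the fence with the way to the block clear. I'll continue pushing.

Emit:
step_arm([
  {"dx": -0.4,"dy": 0,"dz": 0,"wx": 0,"wy": 0,"wz": 0},
  {"dx": -0.4,"dy": 0,"dz": 0,"wx": 0,"wy": 0,"wz": 0},
  {"dx": -0.4,"dy": 0,"dz": 0,"wx": 0,"wy": 0,"wz": 0},
  {"dx": -0.4,"dy": 0,"dz": 0,"wx": 0,"wy": 0,"wz": 0},
  {"dx": -0.4,"dy": 0,"dz": 0,"wx": 0,"wy": 0,"wz": 0},
])

```text
time_s: 11.55
eef_pos: [602.7, 21.1, 41.6]
ee_rot: [0.0, 0.761, 0.649, 0.001]
force: [1.9, 6.0, 3.2]
grip_width: 0.581
grip_force: 3.2
```

Emit:
step_arm([
  {"dx": -0.4,"dy": 0,"dz": 0,"wx": 0,"wy": 0,"wz": 0},
  {"dx": -0.4,"dy": 0,"dz": 0,"wx": 0,"wy": 0,"wz": 0},
  {"dx": -0.4,"dy": 0,"dz": 0,"wx": 0,"wy": 0,"wz": 0},
  {"dx": -0.4,"dy": 0,"dz": 0,"wx": 0,"wy": 0,"wz": 0},
  {"dx": -0.2,"dy": 0,"dz": 0,"wx": 0,"wy": 0,"wz": 0},
])

```text
time_s: 12.05
eef_pos: [595.6, -23.6, 41.6]
ee_rot: [0.0, 0.761, 0.649, 0.001]
force: [1.3, 7.3, 4.6]
grip_width: 0.587
grip_force: 3.5
```

Emit:
step_arm([
  {"dx": -0.1,"dy": 0,"dz": 0,"wx": 0,"wy": 0,"wz": 0},
  {"dx": -0.1,"dy": 0,"dz": 0,"wx": 0,"wy": 0,"wz": 0},
])

```text
time_s: 12.25
eef_pos: [594.9, -28.0, 41.6]
ee_rot: [0.0, 0.761, 0.649, 0.001]
force: [1.6, 6.9, 5.9]
grip_width: 0.583
grip_force: 3.5
```

```bash
python3 -c "
from h import *
go(*f2w(-62,-59),40,-9.1)"
```

```text
t 12.25 pos [594.9 -28.   41.6] yang -9.04 tilt [ 0.001  0.001 -1.   ] F [1.6 6.9 5.9]
units now-axes [-0.51  0.11  0.06] wz 0.01 j6 -0.09
```

Emit:
step_arm([
  {"dx": -0.1,"dy": 0,"dz": 0,"wx": 0,"wy": 0,"wz": 0},
  {"dx": -0.1,"dy": 0,"dz": 0,"wx": 0,"wy": 0,"wz": 0},
  {"dx": -0.1,"dy": 0,"dz": 0,"wx": 0,"wy": 0,"wz": 0},
])

```text
time_s: 12.55
eef_pos: [593.7, -35.3, 41.6]
ee_rot: [0.0, 0.761, 0.649, 0.001]
force: [1.2, 6.3, 4.8]
grip_width: 0.585
grip_force: 3.5
```

Emit:
step_arm([
  {"dx": -0.1,"dy": 0,"dz": 0,"wx": 0,"wy": 0,"wz": 0},
  {"dx": -0.1,"dy": 0,"dz": 0,"wx": 0,"wy": 0,"wz": 0},
])

```text
time_s: 12.75
eef_pos: [592.9, -40.2, 41.6]
ee_rot: [0.0, 0.761, 0.649, 0.001]
force: [0.8, 7.3, 4.7]
grip_width: 0.587
grip_force: 3.5
```

Still sliding at about 7 N, so no block contact yet.

Emit:
step_arm([
  {"dx": -0.08,"dy": 0,"dz": 0,"wx": 0,"wy": 0,"wz": 0},
  {"dx": -0.08,"dy": 0,"dz": 0,"wx": 0,"wy": 0,"wz": 0},
])

```text
time_s: 12.95
eef_pos: [592.7, -41.0, 41.6]
ee_rot: [-0.001, 0.761, 0.649, 0.003]
force: [7.7, 32.8, 5.9]
grip_width: 0.582
grip_force: 17.0
```

Emit:
step_arm([
  {"dx": -0.08,"dy": 0,"dz": 0,"wx": 0,"wy": 0,"wz": 0},
  {"dx": 0,"dy": 0,"dz": 0,"wx": 0,"wy": 0,"wz": 0},
])

```text
time_s: 13.15
eef_pos: [592.6, -41.0, 41.7]
ee_rot: [-0.002, 0.761, 0.649, 0.004]
force: [9.2, 35.1, 6.7]
grip_width: 0.584
grip_force: 18.1
```

```bash
python3 -c "
from h import *
go(*f2w(-62,-59),40,-9.1)
p,e=find('tray',(586,-111),-.16,T,('side',));print(p,e,w2f(*p[:2]),p[2]-F[2])
c=eyes.capture('side');cv2.imwrite('pics/s5.png',cv2.resize(c['frame'][200:320,230:390],None,fx=4.5,fy=4.5,interpolation=2))"
```

```text
t 13.15 pos [592.6 -41.   41.7] yang -9.04 tilt [ 0.003  0.008 -1.   ] F [ 9.2 35.1  6.7]
units now-axes [0.02 0.11 0.07] wz 0.01 j6 -0.12
tray single [ 5.87518e+02 -1.09519e+02 -1.91000e-01] 0.239
[ 5.87518020e+02 -1.09518929e+02 -1.90737118e-01] 0.23892672858617134 (np.float64(-58.980137554180814), np.float64(-127.87024900706058)) -0.0317371182415441
```

View pics/s5.png

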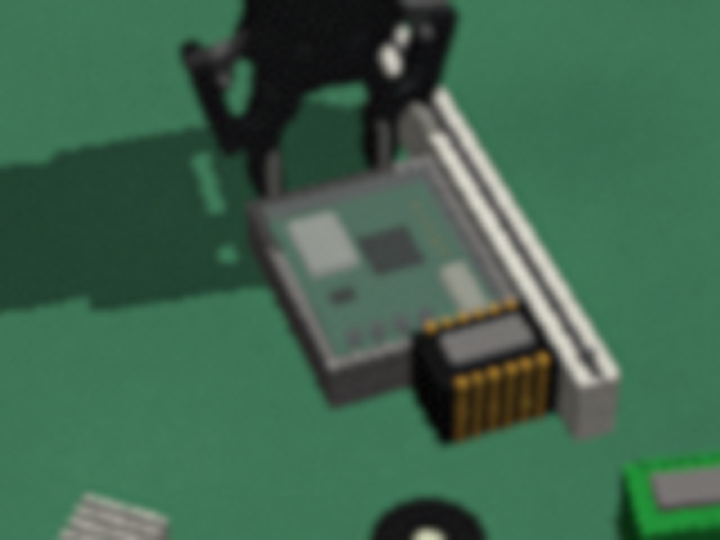

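Hard contact with the block shows at 35 N, and the tray's end meets the block near crop (420,330). I'll back off, rise and check the final pose.

Emit:
step_arm([
  {"dx": 0.3,"dy": 0,"dz": 0,"wx": 0,"wy": 0,"wz": 0},
  {"dx": 1,"dy": 0,"dz": 0,"wx": 0,"wy": 0,"wz": 0},
  {"dx": 1,"dy": -0.5,"dz": -1,"wx": 0,"wy": 0,"wz": 0},
  {"dx": 1,"dy": -1,"dz": -1,"wx": 0,"wy": 0,"wz": 0},
  {"dx": 1,"dy": -1,"dz": -1,"wx": 0,"wy": 0,"wz": 0},
])

```text
time_s: 13.8
eef_pos: [545.8, 69.8, 116.4]
ee_rot: [0.0, 0.761, 0.649, -0.0]
force: [0.8, -0.2, -0.3]
grip_width: 0.586
grip_force: 0.0
```

Emit:
step_arm([
  {"dx": 0.5,"dy": -1,"dz": 0,"wx": 0,"wy": 0,"wz": 0},
  {"dx": 0.5,"dy": -1,"dz": 0,"wx": 0,"wy": 0,"wz": 0},
  {"dx": 0,"dy": -1,"dz": 0,"wx": 0,"wy": 0,"wz": 0},
  {"dx": 0,"dy": 0,"dz": 0,"wx": 0,"wy": 0,"wz": 0},
])

```text
time_s: 14.2
eef_pos: [474.3, 106.2, 115.8]
ee_rot: [-0.0, 0.76, 0.65, -0.001]
force: [1.6, -0.3, 0.1]
grip_width: 0.584
grip_force: 0.0
```

```bash
python3 -c "
from h import *
for n in(('top',),('side',)):
  p,e=find('tray',(586,-111),-.16,T,n);print(p,e,w2f(*p[:2]),p[2]-F[2])
go(*f2w(-140,-112),120,80.9)
c=eyes.capture('top');cv2.imwrite('pics/t6.png',cv2.resize(c['frame'][195:285,270:420],None,fx=5.3,fy=5.3,interpolation=2))"
```

```text
tray single [ 5.85967e+02 -1.10499e+02 -1.46000e-01] 0.054
[ 5.85966586e+02 -1.10499481e+02 -1.45779536e-01] 0.05425926233731695 (np.float64(-60.356750100425934), np.float64(-129.08407209830023)) 0.013220463840395685
tray single [ 5.87850e+02 -1.08359e+02 -1.72000e-01] 0.215
[ 5.87849817e+02 -1.08358978e+02 -1.72487069e-01] 0.2154302270736473 (np.float64(-58.83618224534693), np.float64(-126.6723959891296)) -0.013487068803557128
t 14.4 pos [477.5 105.3 115.9] yang -9.07 tilt [ 0.001 -0.    -1.   ] F [0.2 0.  1.2]
units now-axes [-7.15  2.46 -0.16] wz -14.99 j6 0.14
```

View pics/t6.png

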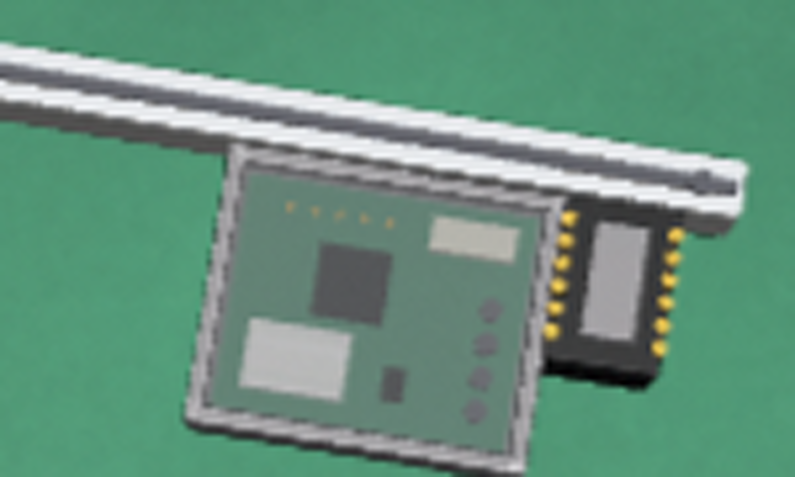

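The tray's top edge, from crop (235,150) to (565,203), runs along the fence and its right end touches the pins at crop (555,260). Both fits agree to within about 2 mm. One more press toward the fence will make that side certain.

Emit:
step_arm([
  {"dx": 0,"dy": 0,"dz": 0,"wx": 0,"wy": 0,"wz": -1},
  {"dx": 0,"dy": 0,"dz": 0,"wx": 0,"wy": 0,"wz": -1},
  {"dx": 0,"dy": 0,"dz": 0,"wx": 0,"wy": 0,"wz": -1},
  {"dx": 0,"dy": 0,"dz": 0,"wx": 0,"wy": 0,"wz": -1},
  {"dx": 0,"dy": 0,"dz": 0,"wx": 0,"wy": 0,"wz": -1},
], fingers=70)

```text
time_s: 14.95
eef_pos: [477.2, 105.4, 115.6]
ee_rot: [0.0, 0.565, 0.825, -0.0]
force: [-0.9, 0.1, -0.9]
grip_width: 0.824
grip_force: 0.0
```

Emit:
step_arm([
  {"dx": 0,"dy": 0,"dz": 0,"wx": 0,"wy": 0,"wz": -1},
  {"dx": 0,"dy": 0,"dz": 0,"wx": 0,"wy": 0,"wz": -1},
  {"dx": 0,"dy": 0,"dz": 0,"wx": 0,"wy": 0,"wz": -1},
  {"dx": 0,"dy": 0,"dz": 0,"wx": 0,"wy": 0,"wz": -1},
  {"dx": 0,"dy": 0,"dz": 0,"wx": 0,"wy": 0,"wz": -1},
])

```text
time_s: 15.45
eef_pos: [477.2, 105.4, 115.6]
ee_rot: [0.0, 0.332, 0.943, -0.0]
force: [-0.4, -0.1, 0.4]
grip_width: 0.819
grip_force: 0.0
```

Emit:
step_arm([
  {"dx": 0,"dy": 0,"dz": 0,"wx": 0,"wy": 0,"wz": -1},
  {"dx": 0,"dy": 0,"dz": 0,"wx": 0,"wy": 0,"wz": -1},
  {"dx": 0,"dy": 0,"dz": 0,"wx": 0,"wy": 0,"wz": -1},
  {"dx": 0,"dy": 0,"dz": 0,"wx": 0,"wy": 0,"wz": -1},
  {"dx": 0,"dy": 0,"dz": 0,"wx": 0,"wy": 0,"wz": -1},
])

```text
time_s: 15.95
eef_pos: [477.2, 105.4, 115.6]
ee_rot: [0.0, 0.077, 0.997, -0.0]
force: [-1.2, -0.4, -0.7]
grip_width: 0.816
grip_force: 0.0
```

Emit:
step_arm([
  {"dx": 0,"dy": -1,"dz": 0,"wx": 0,"wy": 0,"wz": 0},
  {"dx": 0,"dy": -1,"dz": 0,"wx": 0,"wy": 0,"wz": 0},
  {"dx": 0,"dy": -1,"dz": 0,"wx": 0,"wy": 0,"wz": 0},
  {"dx": 0,"dy": -1,"dz": 0,"wx": 0,"wy": 0,"wz": 0},
  {"dx": 0,"dy": -1,"dz": 0,"wx": 0,"wy": 0,"wz": 0},
])

```text
time_s: 16.45
eef_pos: [457.2, -19.1, 115.8]
ee_rot: [0.0, 0.079, 0.997, -0.0]
force: [0.3, 0.2, 0.4]
grip_width: 0.817
grip_force: 0.0
```

Emit:
step_arm([
  {"dx": -0.5,"dy": -1,"dz": 0,"wx": 0,"wy": 0,"wz": 0},
  {"dx": -0.5,"dy": -1,"dz": 0,"wx": 0,"wy": 0,"wz": 0},
  {"dx": -0.5,"dy": -0.9,"dz": 0,"wx": 0,"wy": 0,"wz": 0},
  {"dx": 0,"dy": 0,"dz": 0,"wx": 0,"wy": 0,"wz": 0},
])

```text
time_s: 16.85
eef_pos: [483.8, -98.1, 115.7]
ee_rot: [0.001, 0.08, 0.997, -0.0]
force: [-1.1, 0.6, -0.0]
grip_width: 0.82
grip_force: 0.0
```

```bash
python3 -c "
from h import *
go(*f2w(-155,-128),39,80.9)"
```

```text
t 16.85 pos [483.8 -98.1 115.7] yang 80.78 tilt [ 0.001 -0.001 -1.   ] F [-1.1  0.6 -0. ]
units now-axes [-0.32  0.2   3.07] wz -0.02 j6 -1.85
```

Emit:
step_arm([
  {"dx": 0,"dy": 0,"dz": 0.8,"wx": 0,"wy": 0,"wz": 0},
  {"dx": 0,"dy": 0,"dz": 0.8,"wx": 0,"wy": 0,"wz": 0},
  {"dx": 0,"dy": 0,"dz": 0.8,"wx": 0,"wy": 0,"wz": 0},
  {"dx": 0,"dy": 0,"dz": 0.5,"wx": 0,"wy": 0,"wz": 0},
  {"dx": 0,"dy": 0,"dz": 0.1,"wx": 0,"wy": 0,"wz": 0},
])

```text
time_s: 17.35
eef_pos: [482.1, -94.7, 39.6]
ee_rot: [-0.001, 0.079, 0.997, 0.0]
force: [0.6, -0.2, 0.2]
grip_width: 0.816
grip_force: 0.0
```

Emit:
step_arm([
  {"dx": -0.4,"dy": 0,"dz": 0,"wx": 0,"wy": 0,"wz": 0},
  {"dx": -0.4,"dy": 0,"dz": 0,"wx": 0,"wy": 0,"wz": 0},
  {"dx": -0.4,"dy": 0,"dz": 0,"wx": 0,"wy": 0,"wz": 0},
  {"dx": -0.2,"dy": 0,"dz": 0,"wx": 0,"wy": 0,"wz": 0},
])

```text
time_s: 17.75
eef_pos: [518.9, -101.0, 41.8]
ee_rot: [0.001, 0.079, 0.997, -0.0]
force: [-0.6, 1.1, -0.2]
grip_width: 0.821
grip_force: 0.0
```

Emit:
step_arm([
  {"dx": -0.12,"dy": 0,"dz": 0,"wx": 0,"wy": 0,"wz": 0},
  {"dx": -0.12,"dy": 0,"dz": 0,"wx": 0,"wy": 0,"wz": 0},
])

```text
time_s: 17.95
eef_pos: [523.4, -101.6, 41.1]
ee_rot: [0.0, 0.079, 0.997, -0.0]
force: [-0.3, -1.0, 0.4]
grip_width: 0.823
grip_force: 0.0
```

```bash
python3 -c "
from h import *
go(*f2w(-120,-128),39,80.9)"
```

```text
t 17.95 pos [ 523.4 -101.6   41.1] yang 80.97 tilt [ 0. -0. -1.] F [-0.3 -1.   0.4]
units now-axes [-0.14  0.09  0.08] wz 0.01 j6 -1.82
```

Emit:
step_arm([
  {"dx": -0.1,"dy": 0,"dz": 0,"wx": 0,"wy": 0,"wz": 0},
  {"dx": -0.08,"dy": 0,"dz": 0,"wx": 0,"wy": 0,"wz": 0},
])

```text
time_s: 18.15
eef_pos: [526.7, -102.0, 40.7]
ee_rot: [-0.001, 0.079, 0.997, 0.0]
force: [-12.1, -0.7, 8.0]
grip_width: 0.818
grip_force: 5.8
```

Emit:
step_arm([
  {"dx": -0.06,"dy": 0,"dz": 0,"wx": 0,"wy": 0,"wz": 0},
  {"dx": 0,"dy": 0,"dz": 0,"wx": 0,"wy": 0,"wz": 0},
])

```text
time_s: 18.35
eef_pos: [526.8, -102.0, 40.7]
ee_rot: [-0.003, 0.078, 0.997, 0.001]
force: [-14.0, -0.0, 11.1]
grip_width: 0.818
grip_force: 6.9
```

```bash
python3 -c "
from h import *
go(*f2w(-120,-128),39,80.9)"
```

```text
t 18.35 pos [ 526.8 -102.    40.7] yang 81.0 tilt [-0.007  0.002 -1.   ] F [-14.   -0.   11.1]
units now-axes [-0.01  0.08  0.07] wz 0.02 j6 -1.82
```

The hand stopped at the same fence x (-120) as in the first press, so the tray is flat on the fence. I'll withdraw, check once and hand in.

Emit:
step_arm([
  {"dx": 0.4,"dy": 0,"dz": 0,"wx": 0,"wy": 0,"wz": 0},
  {"dx": 1,"dy": 0,"dz": 0,"wx": 0,"wy": 0,"wz": 0},
  {"dx": 1,"dy": 0,"dz": -1,"wx": 0,"wy": 0,"wz": 0},
  {"dx": 0.5,"dy": 1,"dz": -1,"wx": 0,"wy": 0,"wz": 0},
  {"dx": 0,"dy": 1,"dz": -1,"wx": 0,"wy": 0,"wz": 0},
])

```text
time_s: 18.85
eef_pos: [463.8, -41.1, 116.6]
ee_rot: [-0.001, 0.08, 0.997, 0.0]
force: [1.0, -0.2, 0.9]
grip_width: 0.82
grip_force: 0.0
```

Emit:
step_arm([
  {"dx": 0,"dy": 1,"dz": -1,"wx": 0,"wy": 0,"wz": 0},
  {"dx": 0,"dy": 1,"dz": -1,"wx": 0,"wy": 0,"wz": 0},
  {"dx": 0,"dy": 1,"dz": 0,"wx": 0,"wy": 0,"wz": 0},
  {"dx": 0,"dy": 1,"dz": 0,"wx": 0,"wy": 0,"wz": 0},
  {"dx": 0,"dy": 0,"dz": 0,"wx": 0,"wy": 0,"wz": 0},
])

```text
time_s: 19.35
eef_pos: [481.0, 59.1, 166.0]
ee_rot: [0.0, 0.077, 0.997, 0.0]
force: [0.4, -0.6, 0.3]
grip_width: 0.815
grip_force: 0.0
```

```bash
python3 -c "
from h import *
p,e=find('tray',(586,-111),-.16,T,('top',));print(p,e,w2f(*p[:2]),p[2]-F[2])
p,e=find('tray',(586,-111),-.16,T,('side',));print(w2f(*p[:2]),p[2]-F[2])
c=eyes.capture('top');cv2.imwrite('pics/t7.png',cv2.resize(c['frame'][195:285,270:420],None,fx=5.3,fy=5.3,interpolation=2))"
```

```text
tray single [ 5.85831e+02 -1.09698e+02 -1.41000e-01] 0.053
[ 5.85830964e+02 -1.09697997e+02 -1.41021317e-01] 0.0525067379477899 (np.float64(-60.61756155298949), np.float64(-128.314170728557)) 0.01797868297131386
tray single [ 5.87633e+02 -1.08201e+02 -1.73000e-01] 0.186
(np.float64(-59.0750305306398), np.float64(-126.55087083704323)) -0.013685985951369106
```

View pics/t7.png

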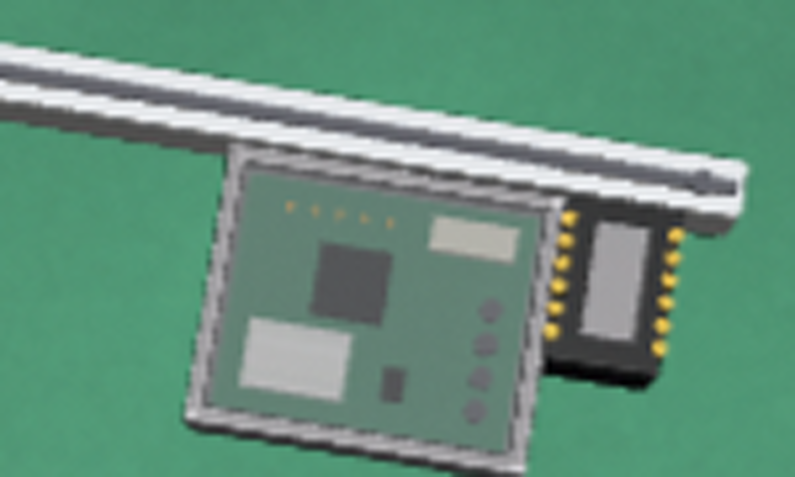

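The picture is unchanged: the tray is flush with the fence, from crop (235,150) to (565,203), and touching the block at crop (553,260), with the hand clear. Handing in.

```bash
python3 -c "
from h import *
print(finish_job())"
```

```text
the job is handed in; nothing more can be done
None
```

The carrier is pushed flat against the fence and up against the contact block, the hand is clear and the job is handed in; no verdict came back, but contact forces and the last pictures agree with the carrier being seated.

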